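Sort stepper motors into sloped trays

ROBOT

A 6-joint arm with a two-finger parallel gripper is mounted at the origin on the work surface. World frame = base frame: x ahead of the robot, y to its left, z up, the work surface at z = 0. Lengths are in m, angles in rad, forces in N, time in s.
With the tool pointing down it reaches from about 0.3 to 0.875 m from the base axis. Payload 6.4 kg.
Tool frame: the origin (TCP) lies between the finger pads; the fingertips stand 19 mm ahead of it and the grasp point (between the pads) is the TCP (ctrl.tips_ahead is the z of the fingertips in the tool frame, in m); z points along the fingers, y is the line along which they close (so a half turn about z gives the same grasp; the last joint's range is limited). The gripper opens to 85 mm and grips with 20 to 120 N. Pads are 22 mm wide; open, the fingers measure 114 mm over their backs; the gripper's body (76 mm by 85 mm) begins 54 mm behind the grasp point. The pads swing forward as they close: fully open they stand 13 mm farther back than shut.
Start: joints at [0.898, 0.181, 1.607, -0, 1.354, -0.206], TCP at [0.259, 0.514, 0.25] pointing down, gripper open.
Joint ranges: [-2.99, 2.99], [-0.89, 2.07], [0.3, 2.58], [-1.14, 4.28], [0, 2.63], [-3.12, 3.12]. Speed limits (rad/s): [2.57, 2.57, 3.01, 3.14, 3.14, 3.14].

INTERFACE

Orientations are given as a unit quaternion [w, x, y, z].
In Python, from bench import readout, vision, ctrl gives the robot as it stands.
- The arm moves only by the tool play_rows, never from a script. Its arguments are lists of equal length, an entry for each row: "xyz": the shift along the tool's x, y, z in mm, a list of three; "rot": the turn, a rotation vector about the tool's x, y, z in rad, a list of three; "grip": the opening, from 0 (shut) to 1 (fully open). In form: {"xyz": [[x, y, z], ...], "rot": [[rx, ry, rz], ...], "grip": [grip, ...]}. A call has exactly 10 rows; each row is the pose to reach, as a shift and turn from the pose commanded when the call began, along the tool's axes at that moment; what a row does not reach only later rows make up. A row lasts 1/8 s, in which the tool goes at most 62.5 mm and 10.7 degrees, less where a joint would pass 70% of its speed; a pose out of reach is approached as far as the arm can. A call with a gripper value outside its range is refused whole. The fingers move at their own pace and stop on an object; the grip force is fixed at half the most. Time passes only in rows, so rows that repeat a pose let the fingers close, or fill a call up. It gives the time, the measured TCP pose, the force, the opening and the grip force at its end, in the units of the state.
- readout.get_obs(): the state, without advancing time (a new reading comes with each control period).
- vision.camera(name): name is "side" or "top" or "wrist"; returns a dict with "color" (400x640x3 uint8, red, green, blue), "depth" (400x640 float32, m along the optical axis (not along the pixel's ray), 0 where there is no reading), "camera_matrix" (3x3 intrinsics, pixels), "extrinsics" (4x4, takes a point from camera to world coordinates); the wrist camera has in their place "hand_eye" (4x4, takes a point from camera to tool coordinates, whose origin is the TCP and whose axes are the flange's). Camera axes: x right, y down, z forward; pixel columns grow to the right and rows downward; lengths in m; the calibration is good to about 2 mm. A picture is of the moment at which its call begins: read the wrist's pose just before it.
- ctrl.hand_in(): hands the job in; it is judged then, once.
The state is a dict: "time_s": time; "q": joint angles; "dq": joint speeds; "joint_efforts": joint torques, N m; "eef_pos": TCP position; "eef_rot": TCP orientation; "wrist_force": force on the tool from outside, world axes, zero at the start; "torque": the same for the moment, N m; "opening": opening from 0.0 (shut) to 1.0 (fully open); "grasp_force": force on a finger pad.
Only numpy, scipy, OpenCV 4.12 (cv2) and the standard library are available. Lean on these libraries where they do the work, as an engineer would, in place of code of your own. Each camera call takes 0.05 s, during which the arm holds its last target. There are 200 camera calls.

TASK

Sort the four stepper motors on the bench into the sloped trays by size: the big one into the widest tray, the small one into the narrowest, and the two middle-sized ones, one behind the other, into the middle tray. Each must stand shaft up, flat on the tray floor and square to the tray, slid down until it rests against the stop at the low end (the second middle-sized one against the first). Leave the blower, the heat sink and the bottle where they are.

Things in the scene. Friction and masses are not known exactly. Their poses are not given: they have to be found in the camera images.
- motor_big: The big stepper motor: a square block 57 x 57 x 51 mm high, aluminium end caps and a black middle, with a round steel shaft (6 mm thick, 20 mm long) sticking up from the centre of its top; about 0.6 kg. Origin: centre of its underside; z along the shaft (up at the start), x and y along its sides. Stands upright on the bench.
- motor_mid_a: One of two identical middle-sized stepper motors: a square block 42 x 42 x 40 mm high, aluminium end caps and a black middle, with a round steel shaft (5 mm thick, 20 mm long) sticking up from the centre of its top; about 0.28 kg. Origin: centre of its underside; z along the shaft (up at the start), x and y along its sides. Stands upright on the bench.
- motor_mid_b: The other of the two identical middle-sized stepper motors: a square block 42 x 42 x 40 mm high, aluminium end caps and a black middle, with a round steel shaft (5 mm thick, 20 mm long) sticking up from the centre of its top; about 0.28 kg. Origin: centre of its underside; z along the shaft (up at the start), x and y along its sides. Stands upright on the bench.
- motor_small: The small stepper motor: a square block 28 x 28 x 32 mm high, aluminium end caps and a black middle, with a round steel shaft (5 mm thick, 18 mm long) sticking up from the centre of its top; about 0.12 kg. Origin: centre of its underside; z along the shaft (up at the start), x and y along its sides. Stands upright on the bench.
- tray_wide: The widest of three fixed blue plastic sloped trays, about 150 mm long (x), 89 mm wide (y); floor 81 mm wide between side lips. Origin: centre of the underside, on the bench; z up. Floor slopes down to the -x end (towards the robot) at 0.21 rad: its low edge, at the stop face, is at x -70, z 12 mm; it rises 145 mm along (cos 0.21, 0, sin 0.21) to the open end. All three trays alike but for width.
- tray_middle: The middle-width one of three fixed blue plastic sloped trays, about 150 mm long (x), 74 mm wide (y); floor 66 mm wide between side lips. Origin: centre of the underside, on the bench; z up. Same shape as tray_wide. The stop crosses the low end, square to the floor, 14 mm high above it, 5 mm thick; lips stand 5 mm above the floor, 4 mm thick.
- tray_narrow: The narrowest of three fixed blue plastic sloped trays, about 150 mm long (x), 60 mm wide (y); floor 52 mm wide between side lips. Origin: centre of the underside, on the bench; z up. Same shape as tray_wide. Motors do not slide by themselves on this slope: push or carry them down. Trays change places at each start; yaw within 0.25 rad.
- blower: Black blower fan lying flat, a bystander: a disc 50 mm across and 15 mm high with a short square outlet at one side. Origin: centre of the disc's underside.
- heat_sink: Bare aluminium finned heat sink, a bystander: 40 x 40 x 20 mm high, fins up, no shaft. Origin: centre of its underside.
- bottle: White plastic bottle, a bystander, standing to the far left of the trays: 52 mm across, 130 mm high. Origin: centre of its underside.
Mind the look-alikes: they are no part of the job. Leave any red look-alike of the motor_mid_a alone.

How it is judged:
At the end, for the whole second after the job is handed in: Big motor in the widest tray, small in the narrowest, both middle ones in the middle tray, in either order: each at most 9 mm short of the stop (or of the motor before it), within 18 mm of the middle line, flat on the floor, shaft up, within 0.25 rad of square, released and at rest (x of motor_big in the frame of tray_wide between -0.0481 and -0.0331 m and y of motor_big in the frame of tray_wide between -0.018 and 0.018 m and z of motor_big in the frame of tray_wide between 0.0129 and 0.0242 m and angle between each of motor_big, motor_small's own z axis and vertical below 0.3 rad and (angle between the y axis of motor_big and the y axis of tray_wide, either way round below 0.25 rad or angle between the x axis of motor_big and the y axis of tray_wide, either way round below 0.25 rad) and linear speed of each of motor_big, motor_small below 0.02 m/s and angular speed of each of motor_big, motor_small below 0.2 rad/s and x of motor_small in the frame of tray_narrow between -0.0623 and -0.0473 m and y of motor_small in the frame of tray_narrow between -0.018 and 0.018 m and z of motor_small in the frame of tray_narrow between 0.0099 and 0.0212 m and (angle between the y axis of motor_small and the y axis of tray_narrow, either way round below 0.25 rad or angle between the x axis of motor_small and the y axis of tray_narrow, either way round below 0.25 rad) and ((x of motor_mid_a in the frame of tray_middle between -0.0555 and -0.0405 m and y of motor_mid_a in the frame of tray_middle between -0.018 and 0.018 m and z of motor_mid_a in the frame of tray_middle between 0.0114 and 0.0226 m and angle between each of motor_mid_a, motor_mid_b's own z axis and vertical below 0.3 rad and (angle between the y axis of motor_mid_a and the y axis of tray_middle, either way round below 0.25 rad or angle between the x axis of motor_mid_a and the y axis of tray_middle, either way round below 0.25 rad) and linear speed of each of motor_mid_a, motor_mid_b below 0.02 m/s and angular speed of each of motor_mid_a, motor_mid_b below 0.2 rad/s and x of motor_mid_b in the frame of tray_middle between -0.0144 and 0.0096 m and y of motor_mid_b in the frame of tray_middle between -0.018 and 0.018 m and z of motor_mid_b in the frame of tray_middle between 0.0201 and 0.0336 m and (angle between the y axis of motor_mid_b and the y axis of tray_middle, either way round below 0.25 rad or angle between the x axis of motor_mid_b and the y axis of tray_middle, either way round below 0.25 rad) and distance between motor_mid_a and motor_mid_b below 0.051 m) or (x of motor_mid_b in the frame of tray_middle between -0.0555 and -0.0405 m and y of motor_mid_b in the frame of tray_middle between -0.018 and 0.018 m and z of motor_mid_b in the frame of tray_middle between 0.0114 and 0.0226 m and angle between each of motor_mid_b, motor_mid_a's own z axis and vertical below 0.3 rad and (angle between the y axis of motor_mid_b and the y axis of tray_middle, either way round below 0.25 rad or angle between the x axis of motor_mid_b and the y axis of tray_middle, either way round below 0.25 rad) and linear speed of each of motor_mid_b, motor_mid_a below 0.02 m/s and angular speed of each of motor_mid_b, motor_mid_a below 0.2 rad/s and x of motor_mid_a in the frame of tray_middle between -0.0144 and 0.0096 m and y of motor_mid_a in the frame of tray_middle between -0.018 and 0.018 m and z of motor_mid_a in the frame of tray_middle between 0.0201 and 0.0336 m and (angle between the y axis of motor_mid_a and the y axis of tray_middle, either way round below 0.25 rad or angle between the x axis of motor_mid_a and the y axis of tray_middle, either way round below 0.25 rad) and distance between motor_mid_b and motor_mid_a below 0.051 m))); the robot touches nothing.
It fails at once if the blower is moved by more than 30 mm (distance of blower from where it was at the start of the episode above 0.03 m).
It fails at once if the heat sink is moved by more than 30 mm (distance of heat_sink from where it was at the start of the episode above 0.03 m).
It fails at once if the bottle is moved by more than 30 mm (distance of bottle from where it was at the start of the episode above 0.03 m).
It also fails if it takes over 109 s, if anything falls off the work surface, if the arm or the gripper's body presses on something with over 40 N, if the wrist force passes 120 N, or if a joint passes its speed limit or range.

## Working session

There is one attempt and no reset: what is moved stays moved. The work goes in short steps, Python scripts to look and compute and a tool call to move; the robot and the scene stay as the last step left them, time stands still between calls to the robot, and variables do not carry over. Pictures are saved under pics/ and viewed, at most 14 in all, crops included, and the job is handed in when it is done.

Besides the shell and the picture viewer there is one more tool, called after "Emit:" as name(argument=value, ...) on one line, values as JSON. play_rows: Moves the arm, as the interface text tells. Its arguments: {"type":"object","properties":{"xyz":{"type":"array","items":{"type":"array","items":{"type":"number"}}},"rot":{"type":"array","items":{"type":"array","items":{"type":"number"}}},"grip":{"type":"array","items":{"type":"number"}}},"required":["xyz","rot","grip"]}

```bash
ls; mkdir -p pics; python3 - <<'E'
from bench import readout, vision, ctrl
import cv2,numpy as np
o=readout.get_obs();print({k:np.round(v,3) for k,v in o.items()},ctrl.tips_ahead)
for n in ["top","side"]:
    c=vision.camera(n);cv2.imwrite(f"pics/{n}0.png",c["color"][:,:,::-1]);np.savez(f"{n}0.npz",**c)
    print(n,c["camera_matrix"],np.round(c["extrinsics"],3))
E
```

```text
pics
{'time_s': np.float64(0.0), 'q': array([ 0.898,  0.182,  1.608, -0.   ,  1.354, -0.206]), 'dq': array([ 0.002,  0.   ,  0.   ,  0.001, -0.   , -0.   ]), 'joint_efforts': array([ 0.0000e+00, -4.4488e+01, -3.5132e+01, -0.0000e+00,  9.0000e-03,
        0.0000e+00]), 'eef_pos': array([0.258, 0.513, 0.249]), 'eef_rot': array([-0.   ,  0.231,  0.973, -0.001]), 'wrist_force': array([-0.045,  0.068,  0.285]), 'torque': array([-0.029,  0.004,  0.077]), 'grasp_force': np.float64(0.0), 'opening': np.float64(0.998)} 0.019
top [[424.33540206   0.         322.59193729]
 [  0.         424.33540206 204.56227892]
 [  0.           0.           1.        ]] [[-0.015 -0.989  0.15   0.318]
 [-1.     0.016  0.006  0.017]
 [-0.008 -0.15  -0.989  1.273]
 [ 0.     0.     0.     1.   ]]
side [[417.79759234   0.         322.61986029]
 [  0.         417.79759234 201.09159534]
 [  0.           0.           1.        ]] [[ 0.894 -0.352  0.276  0.211]
 [-0.447 -0.687  0.573 -0.569]
 [-0.012 -0.636 -0.772  0.797]
 [ 0.     0.     0.     1.   ]]
```

View pics/top0.png

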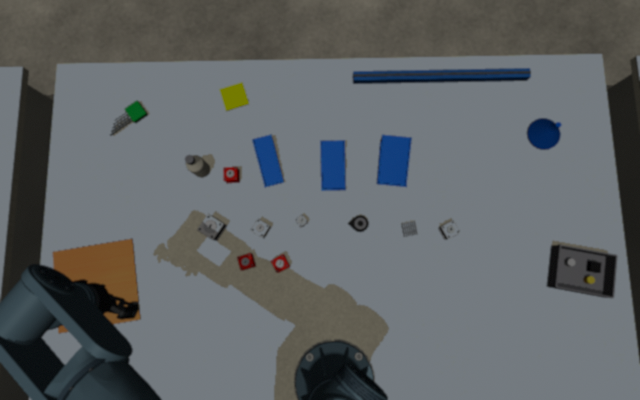

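View pics/side0.png

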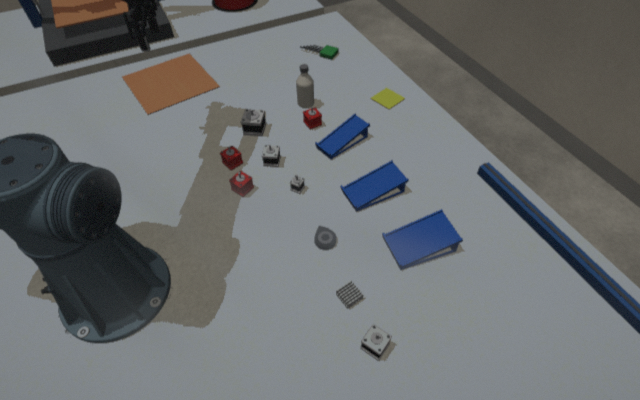

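The top view shows the trays narrow (268,160), middle (333,165) and wide (394,160). The motors look to be at (213,225), (261,228), (302,220) and (449,229), with the blower at (359,223) and the heat sink at (409,228). The red look-alikes are at (232,174), (246,261) and (281,263). Next I measure them.

```bash
cat > h.py <<'E'
import numpy as np,cv2
def cloud(c,T=None):
    K=c["camera_matrix"];T=c["extrinsics"] if T is None else T
    d=c["depth"];v,u=np.indices(d.shape)
    P=np.stack([(u-K[0,2])/K[0,0]*d,(v-K[1,2])/K[1,1]*d,d],-1)
    return P@T[:3,:3].T+T[:3,3]
def rect(pts):
    (c,s,a)=cv2.minAreaRect((pts[:,:2]*1000).astype(np.float32))
    return np.round(c,1),np.round(s,1),round(a,1)
E
python3 - <<'E'
from h import *
for n in ["top","side"]:
    c=dict(np.load(n+"0.npz"));P=cloud(c);z=P[...,2]
    m=((c["depth"]>0)&(z>0.008)&(z<0.16)&(P[...,0]>.2)&(P[...,0]<.7)&(abs(P[...,1])<.5)).astype(np.uint8)
    k,l,s,ce=cv2.connectedComponentsWithStats(m)
    print(n)
    for i in range(1,k):
        if s[i,4]<25 or s[i,4]>6000: continue
        p=P[l==i];print(ce[i].round(),s[i,4],"zmax",np.percentile(p[:,2],[50,90,98]).round(3),*rect(p),c["color"][l==i].mean(0).round())
E
```

```text
top
[394. 162.] 1374 zmax [0.026 0.038 0.042] [ 633.  -190.8] [ 90.  142.5] 83.5 [ 21.  63. 122.]
[268. 163.] 888 zmax [0.025 0.037 0.041] [638.5 187. ] [141.   60.3] 14.1 [ 25.  66. 123.]
[332. 165.] 1210 zmax [0.027 0.04  0.044] [625.4  -7. ] [148.8  73.1] 0.7 [ 25.  66. 124.]
[197. 165.] 403 zmax [0.087 0.129 0.133] [623.  389.7] [43.2 50.6] 54.8 [70. 69. 64.]
[231. 174.] 243 zmax [0.04  0.044 0.047] [604.1 298.9] [42.7 41.2] 89.7 [100.  42.  41.]
[211. 227.] 455 zmax [0.051 0.054 0.057] [445.3 352.4] [58.7 56.8] 57.0 [83. 83. 83.]
[301. 220.] 94 zmax [0.032 0.036 0.05 ] [461.2  88.5] [28.  27.7] 36.1 [103. 107. 108.]
[359. 223.] 249 zmax [0.015 0.018 0.02 ] [452.7 -83.9] [50.3 49.1] 43.9 [52. 52. 53.]
[260. 228.] 219 zmax [0.04  0.043 0.046] [440.2 209.1] [41.8 41.4] 58.5 [103. 107. 110.]
[410. 228.] 146 zmax [0.017 0.021 0.024] [ 434.  -232.6] [39.5 41.7] 9.0 [84. 87. 90.]
[449. 230.] 244 zmax [0.039 0.043 0.047] [ 427.2 -344.9] [41.9 41.9] 26.9 [ 97. 101. 104.]
[246. 261.] 234 zmax [0.04  0.044 0.046] [343.9 250.7] [41.6 42.2] 16.1 [80. 32. 29.]
[280. 263.] 221 zmax [0.04  0.04
[... 503 characters left out ...]
57.] 329 zmax [0.037 0.041 0.048] [340.  249.9] [42.1 47.2] 13.8 [71. 32. 32.]
[374. 185.] 1635 zmax [0.025 0.038 0.042] [623.   -7.8] [ 77.9 152.1] 89.6 [ 35.  62. 111.]
[241. 183.] 375 zmax [0.037 0.041 0.048] [332.3 150.5] [41.8 45.2] 26.6 [90. 56. 56.]
[297. 183.] 162 zmax [0.029 0.034 0.046] [456.7  88.4] [29.7 30.8] 32.0 [80. 81. 80.]
[420. 240.] 2457 zmax [0.025 0.037 0.041] [ 631.5 -191.7] [ 91.4 147.4] 83.5 [ 52.  73. 118.]
[324. 237.] 364 zmax [0.014 0.016 0.016] [448.5 -85.2] [52.4 49.4] 45.0 [76. 78. 81.]
[349. 293.] 385 zmax [0.016 0.02  0.021] [ 429.9 -232.6] [40.3 41.3] 8.7 [88. 89. 88.]
[375. 341.] 626 zmax [0.039 0.041 0.047] [ 423.1 -346. ] [42.1 42.6] 27.1 [105. 107. 106.]
```

```bash
cat >> h.py <<'E'
from scipy.spatial.transform import Rotation as R
from bench import readout,vision
S=0.21
def down(deg):
    t=np.radians(deg);y=np.array([np.cos(t),np.sin(t),0]);z=np.array([0,0,-1.]);return np.stack([np.cross(y,z),y,z],1)
def tilt(yawdeg,a=S):
    return R.from_euler('z',yawdeg,degrees=True).as_matrix()@np.stack([[-np.cos(a),0,-np.sin(a)],[0,1,0],[np.sin(a),0,-np.cos(a)]],1)
def floor_tcp(tray,s,h,lat=0):
    """world point: s mm up the floor from stop face, h mm above floor; tray=(x,y,yawdeg) mm"""
    c,n=np.cos(S),np.sin(S)
    p=np.array([-70+s*c-h*n,lat,12+s*n+h*c])
    return R.from_euler('z',tray[2],degrees=True).apply(p)+[tray[0],tray[1],0]
def pose():
    o=readout.get_obs();q=o["eef_rot"];return o["eef_pos"],R.from_quat([q[1],q[2],q[3],q[0]]).as_matrix(),o
def go(*targets):
    p,M,o=pose()
    for x,N in targets:
        print("xyz",np.round(M.T@(np.array(x)-p*1000),1).tolist(),"rot",np.round(R.from_matrix(M.T@N).as_rotvec(),3).tolist())
def wcloud():
    p,M,o=pose();c=vision.camera("wrist");T=np.eye(4);T[:3,:3]=M;T[:3,3]=p
    return c,cloud(c,T@c["hand_eye"])
def blobs(c,P,zlo=.008,zhi=.16,amin=150):
    z=P[...,2];m=((c["depth"]>0)&(z>zlo)&(z<zhi)).astype(np.uint8)
    k,l,s,ce=cv2.connectedComponentsWithStats(m)
    for i in range(1,k):
        if s[i,4]<amin: continue
        p=P[l==i];print(s[i,:4],s[i,4],"z",np.percentile(p[:,2],[50,90,98]).round(3),*rect(p),c["color"][l==i].mean(0).round())
E
python3 - <<'E'
from h import *
go(([443,300,320],down(57)))
E
```

```text
xyz [-260.7, -107.4, -70.4] rot [-0.002, -0.0, 0.109]
```

Emit:
play_rows(xyz=[[-60,-25,-16],[-120,-50,-32],[-180,-75,-50],[-240,-100,-66],[-261,-107,-70],[-261,-107,-70],[-261,-107,-70],[-261,-107,-70],[-261,-107,-70],[-261,-107,-70]], rot=[[0,0,0.1],[0,0,0.109],[0,0,0.109],[0,0,0.109],[0,0,0.109],[0,0,0.109],[0,0,0.109],[0,0,0.109],[0,0,0.109],[0,0,0.109]], grip=[1,1,1,1,1,1,1,1,1,1])

```text
time_s: 1.35
eef_pos: [0.4432, 0.301, 0.3202]
eef_rot: [-0.0, 0.283, 0.959, -0.0]
wrist_force: [0.6, -0.3, 1.0]
opening: 1.001
grasp_force: 0.0
```

```bash
python3 - <<'E'
from h import *
p,M,o=pose();print(p.round(4))
c,P=wcloud();print(c["hand_eye"].round(3),c["camera_matrix"].round(0))
cv2.imwrite("pics/w1.png",c["color"][:,:,::-1]);blobs(c,P)
E
```

```text
[0.4432 0.301  0.3202]
[[ 0.    -0.96  -0.281  0.072]
 [ 1.     0.    -0.001  0.   ]
 [ 0.001 -0.281  0.96  -0.125]
 [ 0.     0.     0.     1.   ]] [[334.   0. 315.]
 [  0. 334. 197.]
 [  0.   0.   1.]]
[210  86  52  51] 1489 z [0.041 0.043 0.047] [341.9 251.7] [42.3 42.2] 16.5 [144.  65.  63.]
[327 112  52  51] 2483 z [0.052 0.054 0.056] [443.1 353.2] [57.2 56.6] 56.8 [157. 154. 152.]
[143 128  52  47] 1592 z [0.041 0.043 0.05 ] [334.8 152.3] [42.2 42.5] 26.9 [117.  46.  44.]
[236 175  38  38] 1301 z [0.041 0.043 0.05 ] [438.3 210.2] [42.4 42.1] 59.1 [126. 123. 120.]
[424 211  73  71] 2853 z [0.087 0.13  0.132] [618.6 394. ] [41.1 51.2] 8.4 [103.  96.  88.]
[356 232  45  47] 1205 z [0.041 0.043 0.051] [601.9 300. ] [42.3 42. ] 2.7 [122.  51.  49.]
[608 232  32  47] 933 z [0.02  0.021 0.022] [799.6 590.9] [37.7 69.4] 66.2 [37. 88. 45.]
[179 235  30  28] 455 z [0.033 0.036 0.05 ] [459.   90.1] [27.7 27.9] 35.6 [72. 69. 66.]
[273 265 105  90] 4200 z [0.028 0.04  0.043] [641.4 189.2] [150.5  61. ] 14.2 [ 29.  57. 104.]
[ 82 285  39  33] 982 z [0.017 0.018 0.019] [450.4 -82.8] [52.1 51.2] 44.5 [47. 44. 44.]
[199 317  41  56] 879 z [0.024 0.031 0.034] [603.4  18.5] [87.5 27.8] 0.9 [ 31.  62. 116.]
[  0 321  38  33] 651 z [0.02  0.022 0.023] [ 427.7 -232.1] [31.9 42.9] 9.9 [89. 87. 84.]
[102 383  36  17] 415 z [0.018 0.022 0.025] [ 593.8 -171.5] [63.3 29.9] 78.4 [ 30.  66. 129.]
```

View pics/w1.png

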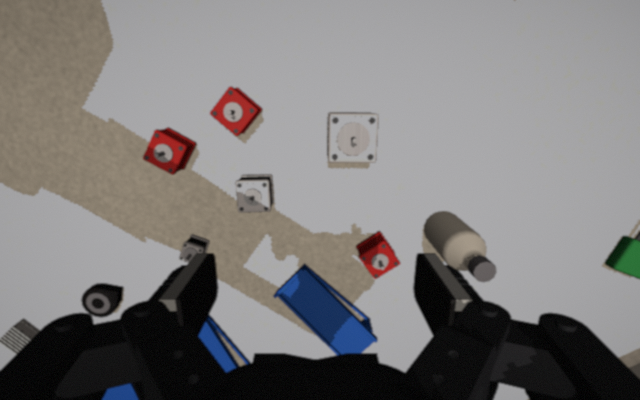

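The wrist view shows the big motor at pixel (352,138), a middle one at (254,192), the small one at (195,245) and the red ones set apart. These agree with the top fit. Next I grasp the big motor.

```bash
python3 - <<'E'
from h import *
go(([443,353,120],down(57)),([443,353,33],down(57)))
E
```

```text
xyz [28.6, 43.6, 200.2] rot [-0.0, -0.0, 0.001]
xyz [28.6, 43.6, 287.2] rot [-0.0, -0.0, 0.001]
```

Emit:
play_rows(xyz=[[14,22,60],[28.6,43.6,120],[28.6,43.6,170],[28.6,43.6,210],[28.6,43.6,250],[28.6,43.6,275],[28.6,43.6,287],[28.6,43.6,287],[28.6,43.6,287],[28.6,43.6,287]], rot=[[0,0,0],[0,0,0],[0,0,0],[0,0,0],[0,0,0],[0,0,0],[0,0,0],[0,0,0],[0,0,0],[0,0,0]], grip=[1,1,1,1,1,1,1,1,0.3,0.3])

```text
time_s: 2.65
eef_pos: [0.4445, 0.3531, 0.0349]
eef_rot: [0.001, 0.284, 0.959, 0.001]
wrist_force: [1.2, 1.4, -2.0]
opening: 0.662
grasp_force: 66.2
```

Emit:
play_rows(xyz=[[0,0,0],[0,0,0],[0,0,0],[0,0,-10],[0,0,-40],[0,0,-90],[0,0,-150],[0,0,-200],[0,0,-200],[0,0,-200]], rot=[[0,0,0],[0,0,0],[0,0,0],[0,0,0],[0,0,0],[0,0,0],[0,0,0],[0,0,0],[0,0,0],[0,0,0]], grip=[0,0,0,0,0,0,0,0,0,0])

```text
time_s: 3.9
eef_pos: [0.4419, 0.3519, 0.231]
eef_rot: [-0.001, 0.284, 0.959, -0.001]
wrist_force: [0.3, 0.6, -8.5]
opening: 0.658
grasp_force: 67.2
```

```bash
python3 - <<'E'
from h import *
print(pose()[0])
W=[630,-191,-6.5]
go(([560,-191,330],tilt(-6.5,0)))
E
```

```text
[0.4419483  0.3518965  0.23095265]
xyz [-394.4, -391.4, -98.5] rot [-0.003, -0.003, -0.462]
```

```bash
python3 - <<'E'
from h import *
go(([500,80,320],tilt(-3,0)),([690,-140,320],tilt(-6.5,0)))
E
```

```text
xyz [-196.6, -196.8, -88.8] rot [-0.003, -0.003, -0.523]
xyz [-475.7, -277.8, -89.1] rot [-0.003, -0.003, -0.462]
```

Emit:
play_rows(xyz=[[-20,-15,-40],[-60,-45,-70],[-115,-75,-89],[-165,-105,-89],[-220,-135,-89],[-275,-165,-89],[-330,-195,-89],[-385,-225,-89],[-435,-255,-89],[-475,-278,-89]], rot=[[0,0,-0.03],[0,0,-0.08],[0,0,-0.13],[0,0,-0.18],[0,0,-0.23],[0,0,-0.28],[0,0,-0.33],[0,0,-0.38],[0,0,-0.43],[0,0,-0.462]], grip=[0,0,0,0,0,0,0,0,0,0])

```text
time_s: 5.15
eef_pos: [0.6898, -0.1414, 0.3167]
eef_rot: [-0.004, 0.057, 0.998, 0.001]
wrist_force: [0.5, -0.2, -7.8]
opening: 0.658
grasp_force: 68.6
```

Emit:
play_rows(xyz=[[0,0,0],[0,0,0],[0,0,0],[0,0,0],[0,0,0],[0,0,0],[0,0,0],[0,0,0],[0,0,0],[0,0,0]], rot=[[0,0,0],[0,0,0],[0,0,0],[0,0,0],[0,0,0],[0,0,0],[0,0,0],[0,0,0],[0,0,0],[0,0,0]], grip=[0,0,0,0,0,0,0,0,0,0])

```text
time_s: 6.4
eef_pos: [0.6905, -0.1392, 0.3222]
eef_rot: [-0.0, 0.057, 0.998, 0.0]
wrist_force: [0.4, -0.2, -7.5]
opening: 0.655
grasp_force: 68.8
```

```bash
python3 - <<'E'
from h import *
p,M,o=pose();print(p.round(4),o["opening"])
c,P=wcloud()
cv2.imwrite("pics/w2.png",c["color"][:,:,::-1]);blobs(c,P)
E
```

```text
[ 0.6905 -0.1392  0.3222] 0.6553469873575057
[538  13  94 144] 7840 z [0.027 0.04  0.044] [641.6 188.6] [150.2  63. ] 13.8 [ 39.  75. 139.]
[382  20  75 139] 8565 z [0.027 0.04  0.043] [624.2  -6.6] [150.5  75.1] 0.2 [ 50.  91. 162.]
[229  53  77 129] 9444 z [0.027 0.04  0.043] [ 635.  -191.3] [ 89.4 150.1] 83.4 [ 36.  67. 122.]
[  5 315 100  35] 2015 z [0.031 0.033 0.033] [ 908.8 -555.6] [ 30.8 139.6] 0.1 [42. 61. 88.]
```

View pics/w2.png

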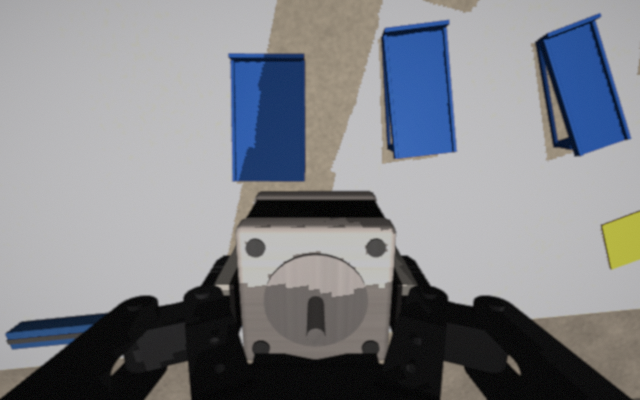

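The held motor covers the lower middle of the picture. All three trays show clearly: wide (267,117), middle (418,90), narrow (585,85). Fitted poses: narrow (641.6,188.6,13.9°), middle (624,-6.6,0.2°), wide (635,-191.3,-6.6°).

```bash
cat >> h.py <<'E'
W=(635,-191.3,-6.6);MD=(624.2,-6.6,0.2);N=(641.6,188.6,13.9)
E
python3 - <<'E'
from h import *
go(*[(floor_tcp(W,s,h),tilt(W[2])) for s,h in [(36,130),(36,60),(36,38)]])
E
```

```text
xyz [111.1, -58.0, 175.6] rot [0.0, -0.21, 0.001]
xyz [96.5, -58.0, 244.1] rot [0.0, -0.21, 0.001]
xyz [91.9, -58.0, 265.6] rot [0.0, -0.21, 0.001]
```

Emit:
play_rows(xyz=[[35,-20,45],[70,-40,90],[105,-58,135],[111,-58,175],[104,-58,210],[97,-58,243],[94,-58,256],[92,-58,265.5],[92,-58,265.5],[92,-58,265.5]], rot=[[0,-0.07,0],[0,-0.14,0],[0,-0.21,0],[0,-0.21,0],[0,-0.21,0],[0,-0.21,0],[0,-0.21,0],[0,-0.21,0],[0,-0.21,0],[0,-0.21,0]], grip=[0,0,0,0,0,0,0,0,0,0])

```text
time_s: 7.7
eef_pos: [0.5932, -0.1868, 0.0581]
eef_rot: [0.106, 0.056, 0.993, -0.006]
wrist_force: [0.4, -0.5, -7.3]
opening: 0.655
grasp_force: 68.6
```

```bash
python3 - <<'E'
from h import *
p,M,o=pose();print(p*1000,o["wrist_force"])
go(*[(floor_tcp(W,s,h),tilt(W[2])) for s,h in [(36,38),(36,34),(28,34)]])
E
```

```text
[ 593.24657892 -186.75300497   58.11974623] [ 0.37043062 -0.47680057 -7.27075416]
xyz [1.0, 0.3, 1.3] rot [-0.001, 0.002, 0.002]
xyz [1.0, 0.3, 5.3] rot [-0.001, 0.002, 0.002]
xyz [9.0, 0.3, 5.3] rot [-0.001, 0.002, 0.002]
```

Emit:
play_rows(xyz=[[0,0,1],[0,0,2],[0,0,3],[0,0,4],[0,0,5],[0,0,5],[0,0,5],[0,0,5],[0,0,5],[0,0,5]], rot=[[0,0,0],[0,0,0],[0,0,0],[0,0,0],[0,0,0],[0,0,0],[0,0,0],[0,0,0],[0,0,0],[0,0,0]], grip=[0,0,0,0,0,0,0,0,0,0])

```text
time_s: 8.95
eef_pos: [0.5933, -0.1865, 0.0531]
eef_rot: [0.104, 0.056, 0.993, -0.006]
wrist_force: [-8.6, 2.4, 6.2]
opening: 0.656
grasp_force: 70.7
```

Emit:
play_rows(xyz=[[1,0,0],[2,0,0],[3,0,0],[4,0,0],[5,0,0],[6,0,0],[7,0,0],[8,0,0],[8,0,0],[8,0,0]], rot=[[0,0,0],[0,0,0],[0,0,0],[0,0,0],[0,0,0],[0,0,0],[0,0,0],[0,0,0],[0,0,0],[0,0,0]], grip=[0,0,0,0,0,0,0,0,0,0])

```text
time_s: 10.2
eef_pos: [0.5892, -0.1871, 0.0525]
eef_rot: [0.109, 0.057, 0.992, -0.007]
wrist_force: [9.6, 0.0, 1.4]
opening: 0.657
grasp_force: 69.6
```

Emit:
play_rows(xyz=[[1,0,0],[2,0,0],[3,0,0],[4,0,0],[4,0,0],[4,0,0],[4,0,0],[4,0,0],[4,0,0],[4,0,0]], rot=[[0,0,0],[0,0,0],[0,0,0],[0,0,0],[0,0,0],[0,0,0],[0,0,0],[0,0,0],[0,0,0],[0,0,0]], grip=[0,0,0,0,0,0,0,0,0,0])

```text
time_s: 11.45
eef_pos: [0.5882, -0.1871, 0.053]
eef_rot: [0.112, 0.057, 0.992, -0.008]
wrist_force: [20.3, 1.8, -3.8]
opening: 0.656
grasp_force: 69.0
```

```bash
cat >> h.py <<'E'
def sh(t):
    p,M,o=pose();d=R.from_euler('z',-t[2],degrees=True).apply(p*1000-[t[0],t[1],0])-[-70,0,12]
    c,n=np.cos(S),np.sin(S);print("s %.1f lat %.1f h %.1f"%(d[0]*c+d[2]*n,d[1],-d[0]*n+d[2]*c),o["wrist_force"].round(1),"open",round(float(o["opening"]),3))
E
python3 -c "
from h import *
sh(W)"
```

```text
s 31.0 lat -1.2 h 35.3 [20.3  1.8 -3.8] open 0.656
```

Emit:
play_rows(xyz=[[-3,0,0],[-5,0,0],[-5,0,0],[-5,0,0],[-5,0,0],[-5,0,-10],[-5,0,-40],[-5,0,-80],[-5,0,-120],[-5,0,-120]], rot=[[0,0,0],[0,0,0],[0,0,0],[0,0,0],[0,0,0],[0,0,0],[0,0,0],[0,0,0],[0,0,0],[0,0,0]], grip=[0,0,0.8,1,1,1,1,1,1,1])

```text
time_s: 12.7
eef_pos: [0.5636, -0.1841, 0.1725]
eef_rot: [0.108, 0.056, 0.993, -0.008]
wrist_force: [0.4, 0.4, 0.2]
opening: 1.0
grasp_force: 0.0
```

```bash
cat >> h.py <<'E'
def tops(c,P,tray,zlo=.045,zhi=.085):
    "motor tops in tray: centre of face points, in tray frame sheared along floor"
    Q=R.from_euler('z',-tray[2],degrees=True).apply((P.reshape(-1,3)*1000-[tray[0],tray[1],0]))-[-70,0,12]
    c_,n=np.cos(S),np.sin(S);F=np.stack([Q[:,0]*c_+Q[:,2]*n,Q[:,1],-Q[:,0]*n+Q[:,2]*c_],1).reshape(P.shape)
    m=((c["depth"]>0)&(F[...,2]>22)&(F[...,2]<56)&(F[...,0]>-10)&(F[...,0]<160)&(abs(F[...,1])<50)).astype(np.uint8)
    k,l,s,ce=cv2.connectedComponentsWithStats(m)
    for i in range(1,k):
        if s[i,4]>100: f=F[l==i];print(s[i,4],"h",np.median(f[:,2]).round(1),"s,lat",*rect(f))
E
python3 - <<'E'
from h import *
p,M,o=pose();print(p.round(4))
c,P=wcloud();cv2.imwrite("pics/w3.png",c["color"][:,:,::-1]);tops(c,P,W)
t=vision.camera("top");tops(t,cloud(t),W);t=vision.camera("side");tops(t,cloud(t),W);blobs(t,cloud(t),amin=100)
go(([435,-340,250],down(117)))
E
```

```text
[ 0.5636 -0.1841  0.1725]
6025 h 51.7 s,lat [31041.8  -922.9] [56932.3 57091.3] 0.1
704 h 49.6 s,lat [29192.7 -2400.5] [56811.4 58804.9] 0.4
[127   0  41  32] 404 z [0.01  0.052 0.053] [ 295.3 1146.9] [123.5 171.1] 1.4 [72. 62. 56.]
[303 111  19  18] 197 z [0.026 0.039 0.041] [591.1 288. ] [33.3 55.6] 46.3 [93. 34. 33.]
[315 126  45  32] 695 z [0.021 0.029 0.033] [619.9 181.9] [109.7  64.4] 12.2 [ 39.  70. 125.]
[262 145  18  21] 316 z [0.037 0.041 0.052] [436.5 208.4] [46.5 42. ] 58.3 [97. 98. 97.]
[220 146  23  22] 330 z [0.037 0.041 0.049] [339.8 249.9] [42.  46.6] 15.1 [106.  50.  49.]
[478 163 162 167] 3651 z [0.028 0.03  0.032] [ 907.5 -312.8] [ 36.7 474.6] 0.2 [41. 58. 81.]
[229 171  24  24] 370 z [0.037 0.041 0.048] [332.9 149.7] [42.4 43.4] 27.2 [102.  66.  66.]
[340 171  45  39] 939 z [0.02  0.026 0.03 ] [592.7  -7.4] [77.6 90.8] 89.4 [ 42.  74. 131.]
[290 175  14  16] 161 z [0.03  0.034 0.045] [456.9  87.9] [28.  28.4] 38.1 [89. 89. 89.]
[382 210  81  59] 2537 z [0.035 0.068 0.072] [ 630.4 -192.3] [ 91.8 157.6] 83.6 [ 66.  80. 106.]
[ 41 227 129 115] 7657 z [0.059 0.139 0.156] [  8.9 -31.8] [220.8 157.5] 18.2 [51. 57. 60.]
[314 226  22  23] 370 z [0.014 0.016 0.017] [449.4 -84.8] [54.3 48.7] 48.8 [75. 76. 76.]
[336 281  27  26] 383 z [0.016 0.02  0.021] [ 430.4 -232.4] [41.6 41.7] 8.3 [103. 105. 103.]
[361 325  31  35] 626 z [0.039 0.041 0.046] [ 423.1 -346. ] [42.8 42.5] 27.7 [123. 125. 124.]
xyz [88.2, -170.7, -103.3] rot [-0.061, 0.203, -0.583]
```

View pics/w3.png

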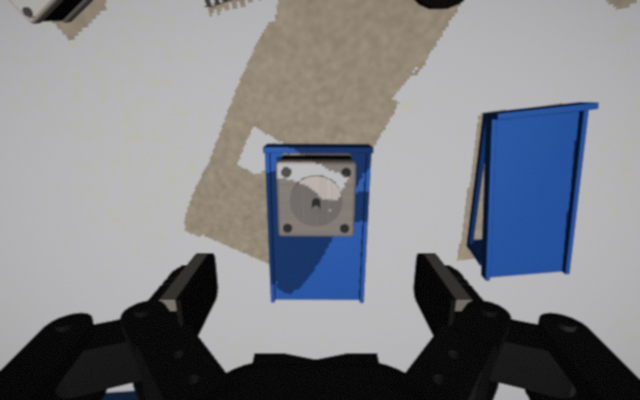

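The big motor sits in the wide tray, flat, square and next to the stop (centre at pixel 316,196). Now middle motor B.

```bash
python3 - <<'E'
from h import *
go(([430,-344,220],down(117)))
E
```

```text
xyz [98.8, -175.3, -74.9] rot [-0.061, 0.203, -0.583]
```

Emit:
play_rows(xyz=[[0,0,-40],[25,-45,-75],[50,-90,-75],[75,-135,-75],[99,-175,-75],[99,-175,-75],[99,-175,-75],[99,-175,-75],[99,-175,-75],[99,-175,-75]], rot=[[-0.01,0.03,-0.1],[-0.02,0.07,-0.2],[-0.03,0.1,-0.3],[-0.04,0.14,-0.4],[-0.05,0.17,-0.5],[-0.061,0.203,-0.583],[-0.061,0.203,-0.583],[-0.061,0.203,-0.583],[-0.061,0.203,-0.583],[-0.061,0.203,-0.583]], grip=[1,1,1,1,1,1,1,1,1,1])

```text
time_s: 14.1
eef_pos: [0.4304, -0.3436, 0.2206]
eef_rot: [0.001, -0.234, 0.972, -0.0]
wrist_force: [0.4, -0.3, 0.4]
opening: 1.001
grasp_force: 0.0
```

```bash
python3 - <<'E'
from h import *
c,P=wcloud();blobs(c,P)
go(([425,-344,120],down(117)),([425,-344,27],down(117)))
E
```

```text
[294 146  46  49] 2133 z [0.041 0.043 0.047] [ 424.5 -345.5] [41.5 42. ] 26.8 [140. 136. 134.]
[385 198  52  49] 1565 z [0.018 0.021 0.022] [ 431.5 -231.8] [40.3 40.2] 8.5 [78. 73. 70.]
[487 268  52  44] 1671 z [0.016 0.017 0.018] [450.2 -84.3] [53.5 50.6] 43.9 [34. 31. 31.]
[325 313  94  60] 2451 z [0.026 0.062 0.064] [ 573.3 -194.9] [ 56.4 108.1] 22.5 [43. 54. 76.]
[611 342  29  35] 569 z [0.023 0.034 0.035] [457.4  82.1] [29.2 24.7] 7.3 [50. 48. 46.]
[494 383  36  17] 415 z [0.015 0.018 0.026] [563.   1.] [31.6 45.7] 12.2 [ 29.  65. 129.]
xyz [5.1, 2.3, 100.6] rot [-0.001, 0.001, 0.0]
xyz [5.2, 2.4, 193.6] rot [-0.001, 0.001, 0.0]
```

Emit:
play_rows(xyz=[[3,1,55],[6,1,110],[6,1,150],[6,1,180],[6,1,193],[6,1,193],[6,1,193],[6,1,193],[6,1,193],[6,1,193]], rot=[[0,0,0],[0,0,0],[0,0,0],[0,0,0],[0,0,0],[0,0,0],[0,0,0],[0,0,0],[0,0,0],[0,0,0]], grip=[1,1,1,1,1,1,0.3,0,0,0])

```text
time_s: 15.4
eef_pos: [0.4253, -0.3467, 0.0289]
eef_rot: [0.001, -0.234, 0.972, -0.001]
wrist_force: [-0.5, -0.5, 6.1]
opening: 0.483
grasp_force: 62.0
```

Emit:
play_rows(xyz=[[0,0,0],[0,0,0],[0,0,-10],[0,0,-40],[0,0,-90],[0,0,-150],[0,0,-180],[0,0,-180],[0,0,-180],[0,0,-180]], rot=[[0,0,0],[0,0,0],[0,0,0],[0,0,0],[0,0,0],[0,0,0],[0,0,0],[0,0,0],[0,0,0],[0,0,0]], grip=[0,0,0,0,0,0,0,0,0,0])

```text
time_s: 16.65
eef_pos: [0.4235, -0.3447, 0.205]
eef_rot: [-0.0, -0.233, 0.972, 0.002]
wrist_force: [-0.4, 0.3, -2.9]
opening: 0.484
grasp_force: 61.7
```

```bash
python3 - <<'E'
from h import *
go(*[(floor_tcp(MD,s,h),tilt(MD[2])) for s,h in [(29,170),(29,60),(29,30)]])
E
```

```text
xyz [-263.5, 244.8, 21.6] rot [0.053, -0.207, 0.466]
xyz [-284.0, 234.0, 129.2] rot [0.053, -0.207, 0.466]
xyz [-289.6, 231.1, 158.5] rot [0.053, -0.207, 0.466]
```

Emit:
play_rows(xyz=[[-30,28,0],[-70,65,0],[-115,107,5],[-160,149,10],[-205,190,15],[-240,223,20],[-263.5,245,21.6],[-263.5,245,21.6],[-274,239,75],[-284,234,129]], rot=[[0.005,-0.02,0.05],[0.014,-0.05,0.12],[0.022,-0.09,0.2],[0.03,-0.12,0.28],[0.04,-0.16,0.36],[0.05,-0.19,0.43],[0.053,-0.207,0.466],[0.053,-0.207,0.466],[0.053,-0.207,0.466],[0.053,-0.207,0.466]], grip=[0,0,0,0,0,0,0,0,0,0])

```text
time_s: 17.9
eef_pos: [0.5718, -0.0093, 0.0774]
eef_rot: [0.107, -0.002, 0.994, -0.002]
wrist_force: [1.1, 0.3, -3.7]
opening: 0.485
grasp_force: 62.1
```

```bash
python3 - <<'E'
from h import *
sh(MD)
go(*[(floor_tcp(MD,s,h),tilt(MD[2])) for s,h in [(29,60),(29,28)]])
E
```

```text
s 30.9 lat -2.5 h 60.3 [ 1.1  0.3 -3.7] open 0.485
xyz [1.9, 2.6, 0.3] rot [-0.005, 0.004, 0.001]
xyz [2.0, 2.7, 32.3] rot [-0.005, 0.004, 0.001]
```

Emit:
play_rows(xyz=[[0,0,10],[0,0,20],[0,0,26],[0,0,29],[0,0,31],[0,0,32.5],[0,0,32.5],[2,0,32.5],[4,0,32.5],[4,0,32.5]], rot=[[0,0,0],[0,0,0],[0,0,0],[0,0,0],[0,0,0],[0,0,0],[0,0,0],[0,0,0],[0,0,0],[0,0,0]], grip=[0,0,0,0,0,0,0,0,0,0])

```text
time_s: 19.15
eef_pos: [0.574, -0.0084, 0.0459]
eef_rot: [0.106, -0.002, 0.994, -0.002]
wrist_force: [0.4, -0.3, -3.4]
opening: 0.485
grasp_force: 62.2
```

```bash
python3 -c "
from h import *
sh(MD)"
```

```text
s 26.4 lat -1.7 h 29.0 [ 0.4 -0.3 -3.4] open 0.485
```

Emit:
play_rows(xyz=[[1,0,0],[2,0,0],[3,0,0],[4,0,0],[4,0,0],[4,0,0],[4,0,0],[4,0,0],[4,0,0],[4,0,0]], rot=[[0,0,0],[0,0,0],[0,0,0],[0,0,0],[0,0,0],[0,0,0],[0,0,0],[0,0,0],[0,0,0],[0,0,0]], grip=[0,0,0,0,0,0,0,0,0,0])

```text
time_s: 20.4
eef_pos: [0.5708, -0.0086, 0.0454]
eef_rot: [0.107, -0.002, 0.994, -0.002]
wrist_force: [3.4, 0.5, -2.3]
opening: 0.482
grasp_force: 62.4
```

```bash
python3 -c "
from h import *
sh(MD)"
```

```text
s 23.2 lat -1.8 h 29.2 [ 3.4  0.5 -2.3] open 0.482
```

Emit:
play_rows(xyz=[[0,0,1],[0,0,2],[0,0,2.5],[0,0,2.5],[1,0,2.5],[2,0,2.5],[3,0,2.5],[3,0,2.5],[3,0,2.5],[3,0,2.5]], rot=[[0,0,0],[0,0,0],[0,0,0],[0,0,0],[0,0,0],[0,0,0],[0,0,0],[0,0,0],[0,0,0],[0,0,0]], grip=[0,0,0,0,0,0,0,0,0,0])

```text
time_s: 21.65
eef_pos: [0.5708, -0.0087, 0.0446]
eef_rot: [0.109, -0.002, 0.994, -0.002]
wrist_force: [2.9, 3.3, 9.4]
opening: 0.481
grasp_force: 63.7
```

```bash
python3 -c "
from h import *
sh(MD)"
```

```text
s 23.1 lat -1.9 h 28.4 [2.9 3.3 9.4] open 0.481
```

Emit:
play_rows(xyz=[[-2,0,-1],[-3,0,-1],[-3,0,-1],[-3,0,-1],[-3,0,-10],[-3,0,-40],[-3,0,-90],[-3,0,-140],[-3,0,-180],[-3,0,-180]], rot=[[0,0,0],[0,0,0],[0,0,0],[0,0,0],[0,0,0],[0,0,0],[0,0,0],[0,0,0],[0,0,0],[0,0,0]], grip=[0,0.7,1,1,1,1,1,1,1,1])

```text
time_s: 22.9
eef_pos: [0.5347, -0.0085, 0.2233]
eef_rot: [0.11, -0.002, 0.994, -0.003]
wrist_force: [1.1, -0.2, -0.4]
opening: 0.997
grasp_force: 0.0
```

```bash
python3 - <<'E'
from h import *
c,P=wcloud();tops(c,P,MD)
go(([440,210,220],down(59)),([438.3,210.2,27],down(59)))
E
```

```text
2071 h 40.5 s,lat [23099.2 -1695.3] [41336.8 41863. ] 0.6
xyz [90.7, 218.5, -20.3] rot [0.054, 0.213, 0.543]
xyz [133.8, 219.7, 167.8] rot [0.054, 0.213, 0.543]
```

Emit:
play_rows(xyz=[[20,45,-5],[40,90,-10],[60,145,-15],[80,195,-20],[91,218.5,-20],[91,218.5,-20],[103,219,33],[115,219,86],[125,219.5,130],[134,219.7,167]], rot=[[0.01,0.04,0.1],[0.02,0.08,0.2],[0.03,0.12,0.3],[0.04,0.16,0.4],[0.05,0.2,0.5],[0.054,0.213,0.543],[0.054,0.213,0.543],[0.054,0.213,0.543],[0.054,0.213,0.543],[0.054,0.213,0.543]], grip=[1,1,1,1,1,1,1,1,1,1])

```text
time_s: 24.2
eef_pos: [0.4357, 0.2092, 0.0237]
eef_rot: [-0.003, 0.268, 0.963, -0.001]
wrist_force: [-0.4, 0.5, 0.5]
opening: 1.001
grasp_force: 0.0
```

```bash
python3 - <<'E'
from h import *
print(pose()[0])
go(([438.3,210.2,28],down(59)))
E
```

```text
[0.43569041 0.20918211 0.02368683]
xyz [-1.7, 2.2, -4.3] rot [-0.003, -0.006, -0.001]
```

Emit:
play_rows(xyz=[[0,0,0],[0,0,0],[0,0,0],[0,0,0],[0,0,0],[0,0,-10],[0,0,-60],[0,0,-120],[0,0,-180],[0,0,-180]], rot=[[0,0,0],[0,0,0],[0,0,0],[0,0,0],[0,0,0],[0,0,0],[0,0,0],[0,0,0],[0,0,0],[0,0,0]], grip=[1,0.3,0,0,0,0,0,0,0,0])

```text
time_s: 25.45
eef_pos: [0.4404, 0.2113, 0.2123]
eef_rot: [0.003, 0.267, 0.964, 0.003]
wrist_force: [-0.2, -0.2, -3.4]
opening: 0.48
grasp_force: 62.7
```

```bash
python3 - <<'E'
from h import *
print(pose()[0])
go(*[(floor_tcp(MD,s,h),tilt(MD[2])) for s,h in [(72,160),(72,60),(72,29)]])
E
```

```text
[0.44043329 0.21127426 0.2123492 ]
xyz [-241.4, -109.4, 29.1] rot [-0.052, -0.199, -0.543]
xyz [-258.9, -99.3, 127.0] rot [-0.052, -0.199, -0.543]
xyz [-264.3, -96.1, 157.4] rot [-0.052, -0.199, -0.543]
```

Emit:
play_rows(xyz=[[-40,-18,-10],[-85,-38,-10],[-130,-58,0],[-175,-79,10],[-220,-99,20],[-241,-109,29],[-241,-109,29],[-241,-109,29],[-250,-104,78],[-259,-99,127]], rot=[[-0.008,-0.03,-0.09],[-0.017,-0.065,-0.18],[-0.026,-0.1,-0.27],[-0.035,-0.13,-0.36],[-0.044,-0.17,-0.45],[-0.052,-0.199,-0.543],[-0.052,-0.199,-0.543],[-0.052,-0.199,-0.543],[-0.052,-0.199,-0.543],[-0.052,-0.199,-0.543]], grip=[0,0,0,0,0,0,0,0,0,0])

```text
time_s: 26.7
eef_pos: [0.6084, -0.0064, 0.0784]
eef_rot: [0.1, -0.002, 0.995, -0.001]
wrist_force: [-0.6, 0.2, -3.8]
opening: 0.482
grasp_force: 62.7
```

Emit:
play_rows(xyz=[[0,0,5],[0,0,12],[0,0,18],[0,0,23],[0,0,27],[0,0,29],[0,0,29],[0,0,29],[0,0,29],[0,0,29]], rot=[[0,0,0],[0,0,0],[0,0,0],[0,0,0],[0,0,0],[0,0,0],[0,0,0],[0,0,0],[0,0,0],[0,0,0]], grip=[0,0,0,0,0,0,0,0,0,0])

```text
time_s: 27.95
eef_pos: [0.6131, -0.0077, 0.0527]
eef_rot: [0.099, -0.002, 0.995, -0.001]
wrist_force: [-18.4, 1.2, 25.5]
opening: 0.48
grasp_force: 66.6
```

```bash
python3 -c "
from h import *
sh(MD);go((floor_tcp(MD,72,28),tilt(MD[2])))"
```

```text
s 66.1 lat -1.1 h 27.5 [-18.4   1.2  25.5] open 0.48
xyz [-5.9, 1.1, -0.6] rot [-0.002, -0.012, 0.001]
```

Emit:
play_rows(xyz=[[0,0,-1],[0,0,-1.5],[0,0,-2],[0,0,-2],[0,0,-2],[0,0,-2],[0,0,-2],[0,0,-2],[0,0,-2],[0,0,-2]], rot=[[0,-0.003,0],[0,-0.006,0],[0,-0.009,0],[0,-0.01,0],[0,-0.01,0],[0,-0.01,0],[0,-0.01,0],[0,-0.01,0],[0,-0.01,0],[0,-0.01,0]], grip=[0,0,0,0,0,0,0,0,0,0])

```text
time_s: 29.2
eef_pos: [0.613, -0.0077, 0.0528]
eef_rot: [0.104, -0.002, 0.995, -0.001]
wrist_force: [-7.0, 0.5, 9.0]
opening: 0.487
grasp_force: 64.0
```

```bash
python3 -c "
from h import *
sh(MD);go((floor_tcp(MD,72,28),tilt(MD[2])))
t=vision.camera('side');cv2.imwrite('pics/s2.png',cv2.resize(t['color'][120:260,280:460,::-1],None,fx=4,fy=4))"
```

```text
s 66.0 lat -1.1 h 27.6 [-7.   0.5  9. ] open 0.487
xyz [-6.0, 1.1, -0.4] rot [-0.002, -0.001, 0.0]
```

View pics/s2.png

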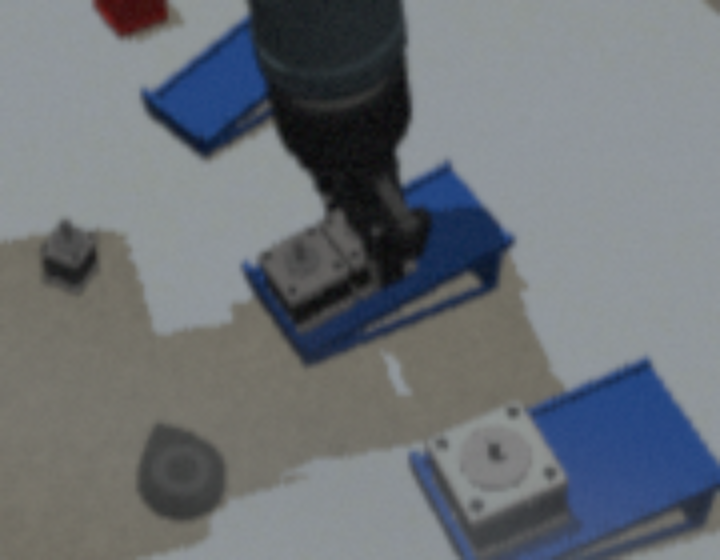

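The crop shows the second middle motor held right behind the first in the middle tray (about 350,250), and the big motor seated at (495,455). I nudge it down and release.

Emit:
play_rows(xyz=[[1,0,0],[2,0,0],[3,0,0],[3,0,0],[3,0,0],[3,0,0],[3,0,0],[3,0,0],[3,0,0],[3,0,0]], rot=[[0,0,0],[0,0,0],[0,0,0],[0,0,0],[0,0,0],[0,0,0],[0,0,0],[0,0,0],[0,0,0],[0,0,0]], grip=[0,0,0,0,0,0,0,0,0,0])

```text
time_s: 30.5
eef_pos: [0.6119, -0.0081, 0.0527]
eef_rot: [0.106, -0.002, 0.994, -0.001]
wrist_force: [1.5, 1.3, 6.3]
opening: 0.484
grasp_force: 63.6
```

```bash
python3 -c "
from h import *
sh(MD)"
```

```text
s 64.9 lat -1.5 h 27.8 [1.5 1.3 6.3] open 0.484
```

Contact at s≈65. Releasing.

Emit:
play_rows(xyz=[[0,0,0],[0,0,0],[0,0,0],[0,0,0],[0,0,-10],[0,0,-40],[0,0,-90],[0,0,-140],[0,0,-180],[0,0,-180]], rot=[[0,0,0],[0,0,0],[0,0,0],[0,0,0],[0,0,0],[0,0,0],[0,0,0],[0,0,0],[0,0,0],[0,0,0]], grip=[0,0.7,1,1,1,1,1,1,1,1])

```text
time_s: 31.75
eef_pos: [0.5746, -0.008, 0.2323]
eef_rot: [0.108, -0.002, 0.994, -0.002]
wrist_force: [0.9, -0.1, -0.1]
opening: 1.0
grasp_force: 0.0
```

```bash
python3 - <<'E'
from h import *
c,P=wcloud();cv2.imwrite('pics/w4.png',c['color'][:,:,::-1]);tops(c,P,MD);tops(c,P,W);blobs(c,P)
go(([461,90,220],down(125)),([459,90,24],down(125)))
E
```

```text
4279 h 40.6 s,lat [44465.6 -1589.8] [84185.3 42133.3] 1.0
5049 h 51.7 s,lat [31326.8  -548.9] [58391.5 57134. ] 89.9
[205   0  46  10] 300 z [0.016 0.017 0.017] [471.1 -82.9] [ 6.6 36.9] 0.4 [34. 31. 28.]
[419   0  36  15] 333 z [0.032 0.035 0.036] [472.6  89.1] [22.1 10.2] 88.1 [117. 113. 111.]
[278 102  80 145] 10445 z [0.041 0.066 0.069] [624.1  -6.6] [150.9  74.1] 0.1 [ 83. 100. 134.]
[ 74 108 120 149] 13781 z [0.039 0.072 0.075] [ 633.7 -190.8] [ 90.5 152.9] 83.5 [ 83. 103. 140.]
[465 116  75 148] 8787 z [0.027 0.04  0.043] [641.3 188.6] [150.9  61.2] 13.9 [ 43.  82. 150.]
[585 131  55  52] 2339 z [0.035 0.042 0.043] [601.7 298.1] [42.1 41.5] 2.0 [105.  35.  34.]
[  0 336  34  28] 547 z [0.024 0.032 0.033] [ 905.6 -444.9] [31.8 47.6] 10.6 [30. 46. 69.]
[200 337  71  28] 1405 z [0.026 0.032 0.033] [ 908.3 -125.3] [ 31.8 102.3] 1.5 [36. 54. 80.]
xyz [111.6, 98.1, -14.6] rot [-0.068, 0.206, -0.605]
xyz [155.0, 98.7, 176.5] rot [-0.068, 0.206, -0.605]
```

View pics/w4.png

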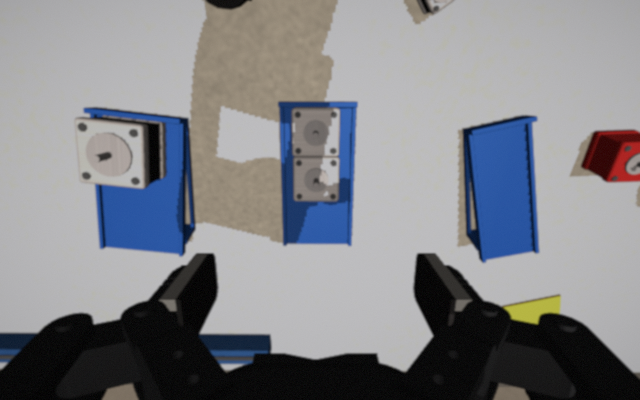

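Both middle motors stand one behind the other against the stop (pixels 316,132 and 316,180). Now the small motor.

Emit:
play_rows(xyz=[[25,22,-5],[50,44,-10],[80,70,-15],[112,98,-15],[112,98,-15],[112,98,-15],[124,98,38],[136,98.5,91],[147,98.7,140],[152,98.7,162]], rot=[[-0.011,0.035,-0.1],[-0.022,0.07,-0.2],[-0.033,0.1,-0.3],[-0.045,0.14,-0.4],[-0.056,0.17,-0.5],[-0.068,0.206,-0.605],[-0.068,0.206,-0.605],[-0.068,0.206,-0.605],[-0.068,0.206,-0.605],[-0.068,0.206,-0.605]], grip=[1,1,1,1,1,1,1,1,1,1])

```text
time_s: 33.05
eef_pos: [0.4536, 0.0906, 0.0327]
eef_rot: [-0.006, -0.301, 0.954, 0.003]
wrist_force: [-0.7, 0.9, 0.5]
opening: 0.998
grasp_force: 0.0
```

```bash
python3 - <<'E'
from h import *
print(pose()[0])
go(([459,90,25],down(125)))
E
```

```text
[0.45356801 0.09062386 0.032746  ]
xyz [-4.2, -3.7, 7.7] rot [0.009, -0.009, -0.0]
```

Emit:
play_rows(xyz=[[0,0,5],[0,0,9],[0,0,13],[0,0,13],[0,0,13],[0,0,13],[0,0,13],[0,0,13],[0,0,13],[0,0,13]], rot=[[0,0,0],[0,0,0],[0,0,0],[0,0,0],[0,0,0],[0,0,0],[0,0,0],[0,0,0],[0,0,0],[0,0,0]], grip=[1,1,1,1,1,0.5,0.2,0,0,0])

```text
time_s: 34.3
eef_pos: [0.4576, 0.0904, 0.0243]
eef_rot: [-0.002, -0.301, 0.954, 0.001]
wrist_force: [1.1, 0.5, 3.1]
opening: 0.316
grasp_force: 59.4
```

Emit:
play_rows(xyz=[[0,0,0],[0,0,0],[0,0,0],[0,0,0],[0,0,-10],[0,0,-50],[0,0,-100],[0,0,-150],[0,0,-180],[0,0,-180]], rot=[[0,0,0],[0,0,0],[0,0,0],[0,0,0],[0,0,0],[0,0,0],[0,0,0],[0,0,0],[0,0,0],[0,0,0]], grip=[0,0,0,0,0,0,0,0,0,0])

```text
time_s: 35.55
eef_pos: [0.4595, 0.0902, 0.2066]
eef_rot: [0.0, -0.301, 0.954, 0.0]
wrist_force: [0.2, 0.4, -2.2]
opening: 0.318
grasp_force: 59.2
```

```bash
python3 - <<'E'
from h import *
print(pose()[0])
go(*[(floor_tcp(N,s,h),tilt(N[2])) for s,h in [(24,160),(24,60),(24,25)]])
E
```

```text
[0.45952598 0.09023386 0.20660821]
xyz [-131.0, 4.9, 33.3] rot [0.039, -0.207, 0.367]
xyz [-150.4, -2.7, 131.1] rot [0.039, -0.207, 0.367]
xyz [-157.1, -5.3, 165.3] rot [0.039, -0.207, 0.367]
```

Emit:
play_rows(xyz=[[-30,1,0],[-65,2,5],[-100,4,20],[-131,5,33],[-131,5,33],[-137,3,65],[-144,0,98],[-150,-2.7,131],[-150,-2.7,131],[-150,-2.7,131]], rot=[[0.009,-0.05,0.09],[0.018,-0.1,0.18],[0.028,-0.15,0.27],[0.039,-0.207,0.367],[0.039,-0.207,0.367],[0.039,-0.207,0.367],[0.039,-0.207,0.367],[0.039,-0.207,0.367],[0.039,-0.207,0.367],[0.039,-0.207,0.367]], grip=[0,0,0,0,0,0,0,0,0,0])

```text
time_s: 36.8
eef_pos: [0.5819, 0.174, 0.0731]
eef_rot: [0.101, -0.12, 0.987, 0.013]
wrist_force: [-0.6, -1.0, -1.1]
opening: 0.318
grasp_force: 59.3
```

```bash
python3 -c "
from h import *
sh(N);go((floor_tcp(N,24,25),tilt(N[2])))"
```

```text
s 21.1 lat 0.2 h 58.0 [-0.6 -1.  -1.1] open 0.318
xyz [-3.1, -0.2, 33.0] rot [0.002, -0.005, -0.0]
```

Emit:
play_rows(xyz=[[0,0,0],[0,0,8],[0,0,16],[0,0,24],[0,0,28],[0,0,31],[0,0,33],[0,0,33],[0,0,33],[0,0,33]], rot=[[0,0,0],[0,0,0],[0,0,0],[0,0,0],[0,0,0],[0,0,0],[0,0,0],[0,0,0],[0,0,0],[0,0,0]], grip=[0,0,0,0,0,0,0,0,0,0])

```text
time_s: 38.05
eef_pos: [0.5886, 0.1759, 0.0405]
eef_rot: [0.102, -0.12, 0.987, 0.013]
wrist_force: [-0.1, -0.5, -1.5]
opening: 0.317
grasp_force: 59.3
```

```bash
python3 -c "
from h import *
sh(N);go((floor_tcp(N,24,25),tilt(N[2])))"
```

```text
s 21.1 lat 0.4 h 24.6 [-0.1 -0.5 -1.5] open 0.317
xyz [-2.9, -0.4, -0.4] rot [0.002, -0.004, -0.001]
```

Lower about 1.5 mm more, then slide down.

Emit:
play_rows(xyz=[[0,0,0.7],[0,0,1.5],[0,0,1.5],[1,0,1.5],[2,0,1.5],[3,0,1.5],[4,0,1.5],[5,0,1.5],[5,0,1.5],[5,0,1.5]], rot=[[0,0,0],[0,0,0],[0,0,0],[0,0,0],[0,0,0],[0,0,0],[0,0,0],[0,0,0],[0,0,0],[0,0,0]], grip=[0,0,0,0,0,0,0,0,0,0])

```text
time_s: 39.3
eef_pos: [0.5854, 0.1748, 0.0389]
eef_rot: [0.103, -0.12, 0.987, 0.013]
wrist_force: [1.2, 0.5, 5.4]
opening: 0.314
grasp_force: 60.3
```

```bash
python3 -c "
from h import *
sh(N);go((floor_tcp(N,24,25),tilt(N[2])))"
```

```text
s 17.5 lat 0.1 h 23.7 [1.2 0.5 5.4] open 0.314
xyz [-6.5, -0.1, -1.3] rot [0.001, -0.002, -0.001]
```

Floor contact; push a little further.

Emit:
play_rows(xyz=[[1,0,0],[2,0,0],[3,0,0],[4,0,0],[4,0,0],[4,0,0],[4,0,0],[4,0,0],[4,0,0],[4,0,0]], rot=[[0,0,0],[0,0,0],[0,0,0],[0,0,0],[0,0,0],[0,0,0],[0,0,0],[0,0,0],[0,0,0],[0,0,0]], grip=[0,0,0,0,0,0,0,0,0,0])

```text
time_s: 40.55
eef_pos: [0.5833, 0.1743, 0.0385]
eef_rot: [0.105, -0.12, 0.987, 0.013]
wrist_force: [9.8, 3.7, 0.6]
opening: 0.322
grasp_force: 59.3
```

```bash
python3 -c "
from h import *
sh(N)"
```

```text
s 15.3 lat 0.1 h 23.8 [9.8 3.7 0.6] open 0.322
```

At the stop (10 N). I back off, release and retreat.

Emit:
play_rows(xyz=[[-1,0,0],[-2,0,0],[-2,0,0],[-2,0,0],[-2,0,0],[-2,0,-10],[-2,0,-45],[-2,0,-100],[-2,0,-150],[-2,0,-180]], rot=[[0,0,0],[0,0,0],[0,0,0],[0,0,0],[0,0,0],[0,0,0],[0,0,0],[0,0,0],[0,0,0],[0,0,0]], grip=[0,0,0.6,0.8,1,1,1,1,1,1])

```text
time_s: 41.8
eef_pos: [0.5467, 0.1651, 0.217]
eef_rot: [0.103, -0.12, 0.987, 0.013]
wrist_force: [-0.0, -0.2, 0.3]
opening: 0.996
grasp_force: 0.0
```

Emit:
play_rows(xyz=[[0,0,0],[0,0,0],[0,0,0],[0,0,0],[0,0,0],[0,0,0],[0,0,0],[0,0,0],[0,0,0],[0,0,0]], rot=[[0,0,0],[0,0,0],[0,0,0],[0,0,0],[0,0,0],[0,0,0],[0,0,0],[0,0,0],[0,0,0],[0,0,0]], grip=[1,1,1,1,1,1,1,1,1,1])

```text
time_s: 43.05
eef_pos: [0.5466, 0.1652, 0.2136]
eef_rot: [0.102, -0.12, 0.987, 0.013]
wrist_force: [-0.0, 0.3, -0.2]
opening: 0.998
grasp_force: 0.0
```

```bash
python3 - <<'E'
from h import *
c,P=wcloud();cv2.imwrite('pics/w5.png',c['color'][:,:,::-1])
for t in (N,MD,W): tops(c,P,t)
E
```

```text
913 h 33.2 s,lat [16292.2   440.5] [27818.9 27510.5] 89.4
5909 h 40.6 s,lat [44449.   -965.1] [84019.6 42964.4] 0.3
```

View pics/w5.png

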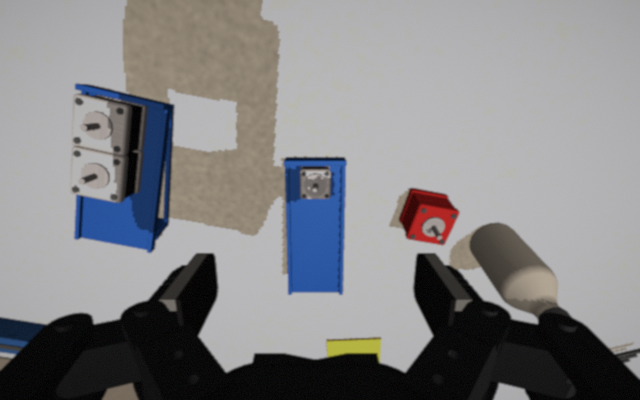

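The small motor stands square near the stop in the narrow tray (pixel 316,184), and the middle pair is still seated. I hand in.

```bash
python3 -c "
from bench import ctrl
print(ctrl.hand_in())"
```

```text
the job is handed in; nothing more can be done
None
```

All four motors are in their trays, shaft up, square and down at the stops by my last camera measurements, and the job was handed in after about 43 s of robot time; no verdict came back.

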